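Hold the lock down and slide the jar under the reader

TASK

A white jar stands in its nest on the locked sliding carriage of the jar-check station. Press the square lock button on the carriage with the fingertips and, keeping it held down all the way, push the carriage along its rails to the end stop so that the jar comes under the reader arch; then let the button come up so that the carriage is locked there, and move clear. The jar rides along untouched in its nest: do not touch or lift it, and leave the other things on the bench where they are.

Things in the scene. Friction and masses are not known exactly. Their poses are not given: they have to be found in the camera images.
- station: fixed jar-check station: aluminium base 92 mm wide (its x), 330 mm long (its y), two steel rails along y, a dark stop block at each end, a white arch across the far end. Origin: on the bench, under the middle of the rails; z up. The carriage slides along the station's +y, towards the arch. A steel comb along the -x side of the rails catches the button's pawl
- carriage (a joint): carriage travel along station +y, m: 0 = start (locked), 0.1 = end stop. Aluminium plate 100 mm (x) by 190 mm (y), deck 35 mm above the bench, 0.7 kg, friction about 1.5 N. With the button up a comb tooth locks it (1 mm play at either end, and also wherever the button is let up on the way); it cannot be forced past a tooth
- lock_button (a joint): depth of the lock button, m: 0 = up (locked), 0.006 = fully down. Spring: about 2.6 N when it begins to move, 5 N fully down, where it meets a solid stop. The carriage is free from about 0.0035 on
- button_top (a point): centre of the top of the lock button, a ribbed grey pad 40 mm (station x) by 44 mm (y) on the carriage's end away from the arch; 49 mm above the bench when up, 43 mm when down; at station x = 0, y = -120 mm at the start, -20 mm at the end stop (rides along). Axes parallel to the station's: +y is the travel direction. A dark steel arm runs from it to -x (as far as x = -66 mm) and down to the comb
- thumb_stop (a point): middle of the upright face of the thumb stop that looks at the button: a grey block fixed on the carriage 24 mm ahead (+y) of the button's centre, 56 mm wide (station x), 16 mm thick (y), its top 63 mm above the bench (the face point is 56 mm above). A finger on the button may push against it
- arch (a point): middle of the underside of the white arch's crossbar, 104 mm above the bench, at station x = 0, y = +90 mm, where the jar comes to stand. Crossbar 144 mm wide (x), 30 mm thick (y), its top 124 mm above the bench; two posts 112 mm apart inside
- nest_seat (a point): centre of the nest on the carriage deck, 35 mm above the bench, 110 mm ahead (+y) of the button's centre: a grey ring of 74 mm outer diameter, 62 mm inner diameter, 5 mm high, in which the jar stands
- jar: the loose white lidded jar with a paper label standing in the nest: 58 mm diameter, 62 mm tall, about 0.12 kg. Origin: centre of its underside
- spare_jar: bystander: a like white jar without a label, 58 mm diameter, 62 mm tall, on the bench on the station's -x side. Origin: centre of its underside
- amber_bottle: bystander: small amber glass bottle, 38 mm diameter, 78 mm tall, on the bench on the station's +x side. Origin: centre of its underside
- dish: bystander: white ceramic bowl, 68 mm across the rim, 45 mm tall, on the bench on the station's +x side. Origin: centre of its underside
- scoop: bystander: steel measuring spoon 150 mm long lying on the bench on the station's -x side, roughly along the rails. Its x axis is its length
- pump_bottle: bystander: white pump bottle, 74 mm diameter, 185 mm tall, on the right of the bench. Origin: centre of its underside
- navy_lid_jar: bystander: white jar with a navy lid, 68 mm diameter, 85 mm tall, on the right of the bench. Origin: centre of its underside
Things that resemble listed ones, but are neither listed nor needed, are in the scene too. Leave any pink or purple look-alike of the jar alone.

How it is judged:
By the outcome, as a careful person would: the job done as asked, in the order asked, and still so for the second after the job is handed in, with the robot touching nothing.
It also fails if it takes over 38 s, if anything falls off the work surface, if the arm or the gripper's body presses on something with over 40 N, if the wrist force passes 120 N, or if a joint passes its speed limit or range.

ROBOT

A 7-joint arm with a two-finger parallel gripper is mounted at the origin on the work surface. World frame = base frame: x ahead of the robot, y to its left, z up, the work surface at z = 0. Lengths are in m, angles in rad, forces in N, time in s.
With the tool pointing down it reaches from about 0.425 to 0.825 m from the base axis. Payload 3.6 kg.
Tool frame: the origin (TCP) lies at the very end of the fingers, on their centre line; the grasp point (between the pads) lies 19 mm behind it (bot.grip_depth is the distance from the TCP to the grasp point, in m); z points along the fingers, y is the direction in which the jaws open and shut (so a half turn about z gives the same grasp; the last joint's range is limited). The gripper opens to 93 mm and grips with 3 to 60 N. Pads are 15 mm wide; open, the fingers measure 128 mm over their backs; the gripper's body (75 mm by 188 mm) begins 65 mm behind the grasp point.
Start: joints at [-1.135, 0.615, -0.013, 1.423, 0.008, 1.103, -0.04], TCP at [0.29, 0.582, 0.219] pointing down, gripper open.
Joint ranges: [-3.12, 3.12], [-0.3, 2.06], [-1.34, 1.32], [0.26, 2.42], [-1.36, 4.5], [0.01, 1.98], [-2.84, 2.84]. Speed limits (rad/s): [2.79, 2.79, 3.14, 3.14, 3.14, 3.14, 3.14].

INTERFACE

Orientations are given as a rotation vector (axis times angle).
In Python, from cell import bot gives the robot as it stands. The module is installed in compiled form; this text tells all that it offers.
- The arm moves only by the tool apply_moves, never from a script. Its argument "deltas" is a list of rows, each an object with "rot": the turn, a rotation vector about the tool's x, y, z in rad, a list of three; "delta_pos": the shift along the tool's x, y, z in m, a list of three; "gripper": the opening, from 0 (shut) to 1 (fully open). In form: [{"rot": [wx, wy, wz], "delta_pos": [dx, dy, dz], "gripper": gripper}, ...]. A call has exactly 5 rows; each row is the pose to reach, as a shift and turn from the pose measured when the call began, along the tool's axes at that moment; what a row does not reach only later rows make up. A row lasts 1/10 s, in which the tool goes at most 50 mm and 8.59 degrees, less where a joint would pass 70% of its speed; a pose out of reach is approached as far as the arm can. A call with a gripper value outside its range is refused whole. The fingers move at their own pace and stop on an object; "force" is the grip in N (left out, the last holds). Time passes only in rows, so rows that repeat a pose let the fingers close, or fill a call up. It gives the time, the measured TCP pose, the force and the opening at its end, in the units of the state.
- bot.observe(): the state, without advancing time (a new reading comes with each control period).
- bot.snapshot(name): name is "side" or "top"; returns a dict with "color" (420x560x3 uint8, red, green, blue), "fx", "fy", "cx", "cy" (pixels), "world_from_camera" (4x4, takes a point from camera to world coordinates). Camera axes: x right, y down, z forward; pixel columns grow to the right and rows downward; lengths in m; the calibration is good to about 2 mm. A picture is of the moment at which its call begins. There is no depth.
- bot.sign_off(): hands the job in, once; it reports no verdict.
The state is a dict: "clock": time; "joints": joint angles; "qvel": joint speeds; "joint_torque": joint torques, N m; "tool_pos": TCP position; "orientation": TCP orientation; "force": force on the tool from outside, world axes, zero at the start; "ft_torque": the same for the moment, N m; "opening": finger opening in m.
Only numpy, scipy, OpenCV 4.12 (cv2) and the standard library are available. Lean on these libraries where they do the work, as an engineer would, in place of code of your own. Each camera call takes 0.05 s, during which the arm holds its last target. There are 200 camera calls.

## Working session

There is one attempt and no reset: what is moved stays moved. The work goes in short steps, Python scripts to look and compute and a tool call to move; the robot and the scene stay as the last step left them, time stands still between calls to the robot, and variables do not carry over. Pictures are saved under pics/ and viewed, about 8 in all and at most 12, crops included, and the job is handed in when it is done.

Besides the shell and the picture viewer there is one more tool, called after "Call:" as name(argument=value, ...) on one line, values as JSON. apply_moves: Moves the arm, as the interface text tells. Its arguments: {"type":"object","properties":{"deltas":{"type":"array"},"force":{"type":"number"}},"required":["deltas"]}

```bash
mkdir -p pics
python3 - <<'E'
from cell import bot
import cv2,numpy as np
np.set_printoptions(precision=4,suppress=True)
s=bot.observe()
for k in s: print(k,np.round(s[k],4))
for n in("side","top"):
    d=bot.snapshot(n); cv2.imwrite(f"pics/{n}0.png",d["color"][...,::-1]); np.savez(f"{n}0.npz",**d)
    print(n,d["fx"],d["fy"],d["cx"],d["cy"]);print(d["world_from_camera"])
E
```

```text
clock 0.0
joints [-1.1355  0.6159 -0.0126  1.4249  0.0081  1.1034 -0.0404]
qvel [-0.0001 -0.     -0.0003 -0.0007  0.0009 -0.001   0.0014]
joint_torque [ -0.0001 -45.8942   0.2093 -16.5739  -0.061    0.0207   0.0002]
tool_pos [0.2893 0.5812 0.2175]
orientation [-0.7187 -3.0577  0.0039]
force [ 0.4636 -0.2151 -0.9514]
ft_torque [-0.0138 -0.0196  0.008 ]
opening 0.093
side 438.2774151670494 438.2774151670494 284.77444588622075 209.997261460725
[[ 0.9381 -0.2234  0.2648  0.2645]
 [-0.3459 -0.5608  0.7522 -0.9525]
 [-0.0196 -0.7972 -0.6034  0.7971]
 [ 0.      0.      0.      1.    ]]
top 410.09428947152384 410.09428947152384 278.53580453360075 211.34893592364836
[[-0.0109 -0.9948  0.1016  0.4638]
 [-0.9999  0.0115  0.0055 -0.0601]
 [-0.0066 -0.1016 -0.9948  1.143 ]
 [ 0.      0.      0.      1.    ]]
```

View pics/side0.png

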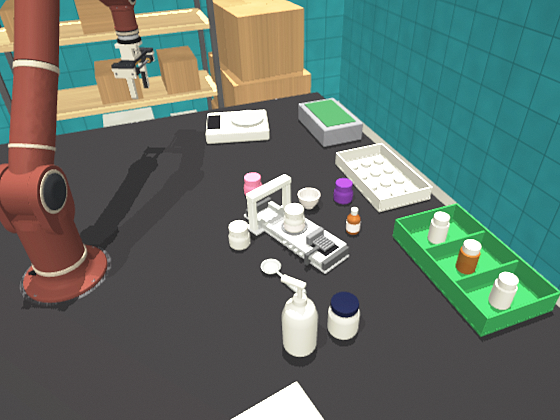

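View pics/top0.png

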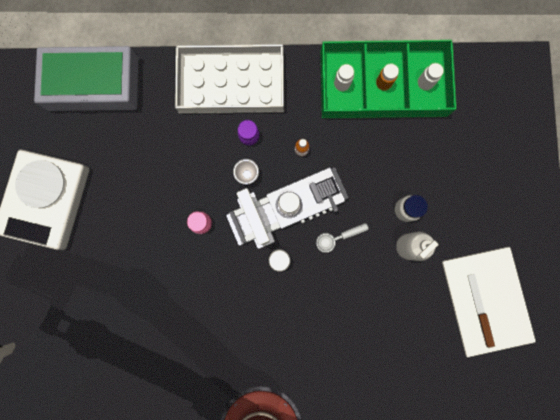

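The side view shows the button at about (322,243), the jar at (293,217) and the arch at (270,205). In the top view they are at (326,188), (289,204) and (256,218). 

Jar candidates in the top view:
- labelled jar in the nest (289,204), which is the one I want
- spare jar (279,260)
- pink look-alike (199,222)
- purple look-alike (248,131)
- navy-lid jar (411,208)

A close crop of each view comes next.

Run:
```python
import cv2,numpy as np
a=cv2.imread("pics/top0.png")[155:260,215:355]; b=cv2.imread("pics/side0.png")[165:275,230:360]
a=cv2.resize(a,(560,420),interpolation=cv2.INTER_CUBIC);b=cv2.resize(b,None,fx=4,fy=4,interpolation=cv2.INTER_CUBIC)
cv2.imwrite("pics/ctop.png",a);cv2.imwrite("pics/cside.png",b)
```

```text
(no output)
```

View pics/ctop.png

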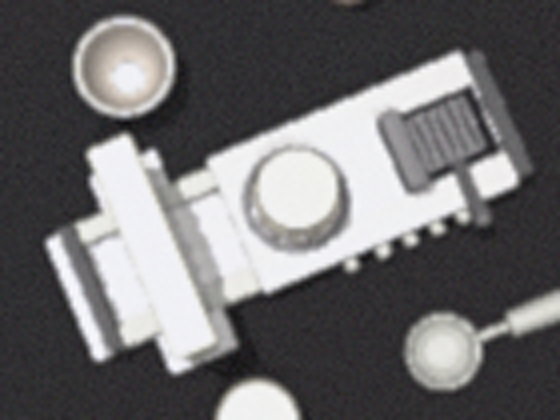

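View pics/cside.png

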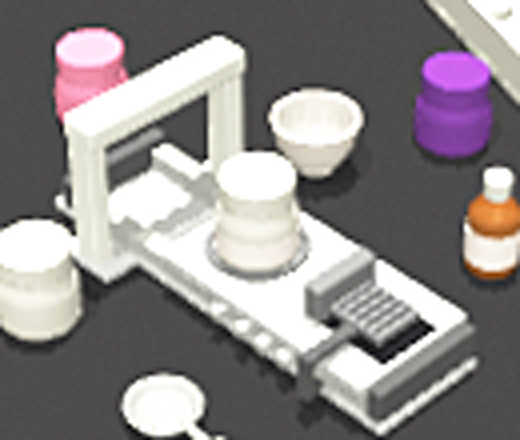

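The crops confirm the choice: ribbed button centre at top (327.5,189.2) and side (323.8,242.7), with the thumb stop beside it towards the labelled jar, and the arch crossbar centre at top (253,216.8) and side (268.5,186).

```bash
cat > h.py <<'E'
import numpy as np
np.set_printoptions(precision=4,suppress=True)
C={n:dict(np.load(f"{n}0.npz")) for n in("side","top")}
def ray(n,p):
    c=C[n];T=c["world_from_camera"];d=T[:3,:3]@[(p[0]-c["cx"])/c["fx"],(p[1]-c["cy"])/c["fy"],1];return T[:3,3],d/np.linalg.norm(d)
def plane(n,p,z):
    o,d=ray(n,p);return o+d*(z-o[2])/d[2]
def tri(a,b):
    o1,d1=ray("top",a);o2,d2=ray("side",b)
    s=np.linalg.lstsq(np.c_[d1,-d2],o2-o1,rcond=None)[0]
    p,q=o1+s[0]*d1,o2+s[1]*d2;return (p+q)/2,np.linalg.norm(p-q)
E
python3 - <<'E'
from h import *
t=lambda x,y:(215+x/4-.4,155+y/4-.4)
s=lambda x,y:(230+x/4-.4,165+y/4-.4)
print("button",tri(t(450,137),s(375,311)), plane("top",t(450,137),.049),plane("side",s(375,311),.049))
print("arch top",tri(t(152,247),s(154,84)),plane("top",t(152,247),.124))
print("jar top",tri(t(298,192),s(256,178)),plane("top",t(298,192),.097))
print("thumb top",tri(t(403,150),s(340,283)),plane("top",t(403,150),.063),plane("side",s(340,283),.063))
for a,b in(((208,157),(462,52)),((268,292),(520,190))):
    A,B=plane("top",t(*a),.035),plane("top",t(*b),.035);v=A-B;print("edge",A,B,np.linalg.norm(v),np.degrees(np.arctan2(v[1],v[0])))
from cell import bot
from scipy.spatial.transform import Rotation as R
print(R.from_rotvec(bot.observe()["orientation"]).as_matrix())
E
```

```text
button (array([ 0.6361, -0.1859,  0.0491]), np.float64(0.002323983932134003)) [ 0.635  -0.1856  0.049 ] [ 0.6373 -0.1859  0.049 ]
arch top (array([0.5564, 0.0105, 0.1223]), np.float64(0.00029321820318683903)) [0.5561 0.0104 0.124 ]
jar top (array([ 0.5945, -0.0821,  0.095 ]), np.float64(0.002687401014941401)) [ 0.5929 -0.0817  0.097 ]
thumb top (array([ 0.6265, -0.1537,  0.0504]), np.float64(0.00045403289858386985)) [ 0.6244 -0.1526  0.063 ] [ 0.6206 -0.1672  0.063 ]
edge [ 0.6253 -0.022   0.035 ] [ 0.696  -0.1968  0.035 ] 0.1885463989936819 112.00493230261458
edge [ 0.5327 -0.0618  0.035 ] [ 0.6002 -0.2339  0.035 ] 0.18486110699945493 111.41114485063665
[[-0.8953  0.4455 -0.001 ]
 [ 0.4455  0.8953 -0.0021]
 [-0.0001 -0.0023 -1.    ]]
```

Checks:
- Button height triangulates to 49.1 mm (given 49).
- Arch-top height is 122 mm (given 124).
- Button-to-arch distance is 212 mm (given 210).
- The travel direction is 112.0°.
- The thumb-stop triangulation gave 50 mm instead of 63, because the side pixel was poor. I won't use it.

I'm moving over with the fingers shutting, jaws along station x.

```bash
cat > go.py <<'E'
import sys,numpy as np
from scipy.spatial.transform import Rotation as R
np.set_printoptions(precision=4,suppress=True)
B=np.array([.636,-.1858]);a=np.radians(112.0);u=np.array([np.cos(a),np.sin(a)]);x=np.array([u[1],-u[0]])
def report(ys,z,xs=0):
    """tool-frame delta to the point (xs, ys) from the button's start centre, at height z"""
    from cell import bot
    s=bot.observe();M=R.from_rotvec(s["orientation"])
    Y=np.r_[x,0];Z=np.array([0,0,-1.]);G=R.from_matrix(np.c_[np.cross(Y,Z),Y,Z])
    p=np.r_[B+xs*x+ys*u,z];d=s["tool_pos"][:2]-B
    print("t",s["clock"],"pos",s["tool_pos"],"rel x,y",np.array([d@x,d@u]),"F",s["force"],"open",s["opening"])
    print("delta",M.inv().apply(p-s["tool_pos"]),"rot",(M.inv()*G).as_rotvec(),"u in tool",M.inv().apply(np.r_[u,0]))
if __name__=="__main__": report(*map(float,sys.argv[1:]))
E
python3 go.py 0.006 0.2
```

```text
t 0.1 pos [0.2893 0.5813 0.2176] rel x,y [-0.0341  0.8411] F [-0.5797 -0.5506  0.0189] open 0.09299669307265604
delta [-0.6476 -0.5283  0.0189] rot [-0.0022  0.0009  0.7251] u in tool [ 0.7484  0.6632 -0.0016]
```

Call:
apply_moves(deltas=[{"rot": [0,0,0.04],"delta_pos": [-0.035,-0.0285,0.001],"gripper": 0},{"rot": [0,0,0.08],"delta_pos": [-0.07,-0.057,0.002],"gripper": 0},{"rot": [0,0,0.12],"delta_pos": [-0.105,-0.0855,0.003],"gripper": 0},{"rot": [0,0,0.16],"delta_pos": [-0.14,-0.114,0.004],"gripper": 0},{"rot": [0,0,0.2],"delta_pos": [-0.175,-0.1425,0.005],"gripper": 0}], force=20)

```text
clock: 0.6
tool_pos: [0.3828, 0.3738, 0.2126]
orientation: [-1.023, -2.97, 0.005]
force: [1.0, 1.0, 0.3]
opening: 0.0578
```

```bash
python3 go.py 0.006 0.2
```

```text
t 0.6 pos [0.3828 0.3738 0.2126] rel x,y [-0.0251  0.6137] F [1.0317 0.9578 0.3435] open 0.0577573081388237
delta [-0.5388 -0.282   0.0137] rot [-0.0027  0.0013  0.5236] u in tool [ 0.866   0.5    -0.0019]
```

Call:
apply_moves(deltas=[{"rot": [0,0,0.04],"delta_pos": [-0.04,-0.021,0.001],"gripper": 0},{"rot": [0,0,0.08],"delta_pos": [-0.08,-0.042,0.002],"gripper": 0},{"rot": [0,0,0.12],"delta_pos": [-0.12,-0.063,0.003],"gripper": 0},{"rot": [0,0,0.16],"delta_pos": [-0.16,-0.084,0.004],"gripper": 0},{"rot": [0,0,0.2],"delta_pos": [-0.2,-0.105,0.005],"gripper": 0}])

```text
clock: 1.1
tool_pos: [0.476, 0.1661, 0.2078]
orientation: [-1.316, -2.852, 0.005]
force: [1.2, 0.1, 0.5]
opening: 0.0178
```

```bash
python3 go.py 0.006 0.2
```

```text
t 1.1 pos [0.476  0.1661 0.2078] rel x,y [-0.0166  0.3862] F [1.1844 0.1131 0.5434] open 0.017786485715993252
delta [-0.3659 -0.1047  0.0085] rot [-0.003   0.0014  0.3222] u in tool [ 0.9485  0.3166 -0.0019]
```

Call:
apply_moves(deltas=[{"rot": [0,0,0.04],"delta_pos": [-0.04,-0.0115,0.001],"gripper": 0},{"rot": [0,0,0.08],"delta_pos": [-0.08,-0.023,0.002],"gripper": 0},{"rot": [0,0,0.12],"delta_pos": [-0.12,-0.0345,0.003],"gripper": 0},{"rot": [0,0,0.16],"delta_pos": [-0.16,-0.046,0.004],"gripper": 0},{"rot": [0,0,0.2],"delta_pos": [-0.2,-0.0575,0.005],"gripper": 0}])

```text
clock: 1.6
tool_pos: [0.5622, -0.0249, 0.2028]
orientation: [-1.596, -2.705, 0.006]
force: [-0.3, 0.5, -0.2]
opening: 0.0003
```

```bash
python3 go.py 0.002 0.1
```

```text
t 1.6 pos [ 0.5622 -0.0249  0.2028] rel x,y [-0.0082  0.1769] F [-0.2677  0.5248 -0.2255] open 0.0003155834813799354
delta [-0.1745 -0.0126  0.103 ] rot [-0.0035  0.0011  0.1207] u in tool [ 0.9927  0.1204 -0.0014]
```

Call:
apply_moves(deltas=[{"rot": [0,0,0.04],"delta_pos": [-0.04,-0.003,0.0],"gripper": 0},{"rot": [0,0,0.08],"delta_pos": [-0.08,-0.006,0.0],"gripper": 0},{"rot": [0,0,0.12],"delta_pos": [-0.12,-0.009,0.01],"gripper": 0},{"rot": [-0.003,0,0.12],"delta_pos": [-0.155,-0.012,0.03],"gripper": 0},{"rot": [-0.003,0.001,0.12],"delta_pos": [-0.1745,-0.0126,0.06],"gripper": 0}])

```text
clock: 2.1
tool_pos: [0.6365, -0.1888, 0.1435]
orientation: [1.758, 2.598, -0.003]
force: [-0.2, 0.4, 0.4]
opening: 0.0003
```

```bash
python3 go.py 0.002 0.075
```

```text
t 2.1 pos [ 0.6365 -0.1888  0.1435] rel x,y [-0.0006 -0.0029] F [-0.1825  0.3884  0.3556] open 0.00029198293811773506
delta [0.0053 0.0005 0.0685] rot [ 0.0015  0.005  -0.0033] u in tool [ 1.     -0.0033 -0.005 ]
```

Now down to 75 mm, then a look before contact.

Call:
apply_moves(deltas=[{"rot": [0,0,0],"delta_pos": [0.003,0,0.02],"gripper": 0},{"rot": [0,0.004,-0.003],"delta_pos": [0.005,0.0005,0.04],"gripper": 0},{"rot": [0.001,0.005,-0.003],"delta_pos": [0.005,0.0005,0.058],"gripper": 0},{"rot": [0.001,0.005,-0.003],"delta_pos": [0.005,0.0005,0.068],"gripper": 0},{"rot": [0.001,0.005,-0.003],"delta_pos": [0.005,0.0005,0.068],"gripper": 0}])

```text
clock: 2.6
tool_pos: [0.634, -0.1837, 0.0735]
orientation: [-1.755, -2.601, 0.001]
force: [-0.5, 1.0, 1.5]
opening: 0.0005
```

Run:
```python
from cell import bot
import cv2,numpy as np
from go import report
a=bot.snapshot("top")["color"][155:260,215:355,::-1]; b=bot.snapshot("side")["color"][165:270,230:370,::-1]
cv2.imwrite("pics/c1.png",np.vstack([cv2.resize(i,(400,300),interpolation=cv2.INTER_CUBIC) for i in(a,b)]))
report(.004,.047)
```

```text
t 2.7 pos [ 0.6357 -0.1843  0.0759] rel x,y [0.0002 0.0015] F [-0.2401 -0.0357  0.415 ] open 0.0006879102837775456
delta [ 0.0025 -0.0003  0.0289] rot [ 0.0009  0.0005 -0.0002] u in tool [ 1.     -0.0002 -0.0005]
```

View pics/c1.png

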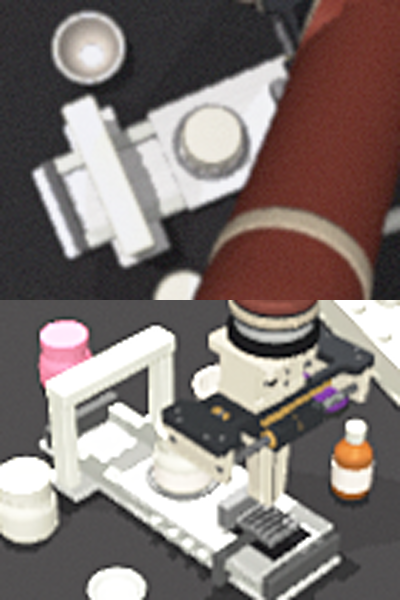

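The fingers are shut and stand over the ribbed pad, between its rear edge and the thumb stop (tips at side-crop (268,505)). The jar stands clear. Now pressing down in steps.

Call:
apply_moves(deltas=[{"rot": [0,0,0],"delta_pos": [0.001,0,0.01],"gripper": 0},{"rot": [0,0,0],"delta_pos": [0.001,0,0.02],"gripper": 0},{"rot": [0,0,0],"delta_pos": [0.001,0,0.026],"gripper": 0},{"rot": [0,0,0],"delta_pos": [0.001,0,0.029],"gripper": 0},{"rot": [0,0,0],"delta_pos": [0.001,0,0.03],"gripper": 0}])

```text
clock: 3.2
tool_pos: [0.6349, -0.1831, 0.0458]
orientation: [-1.757, -2.604, -0.001]
force: [-2.4, 1.7, 3.7]
opening: 0.0003
```

```bash
python3 go.py 0.004 0.041
```

```text
t 3.2 pos [ 0.6349 -0.1831  0.0458] rel x,y [-0.      0.0029] F [-2.3521  1.688   3.7021] open 0.0003387690242451881
delta [0.0011 0.     0.0048] rot [ 0.     -0.0007 -0.0002] u in tool [ 1.     -0.0002  0.0007]
```

Call:
apply_moves(deltas=[{"rot": [0,0,0],"delta_pos": [0,0,0.002],"gripper": 0},{"rot": [0,0,0],"delta_pos": [0,0,0.004],"gripper": 0},{"rot": [0,0,0],"delta_pos": [0,0,0.005],"gripper": 0},{"rot": [0,0,0],"delta_pos": [0,0,0.005],"gripper": 0},{"rot": [0,0,0],"delta_pos": [0,0,0.005],"gripper": 0}])

```text
clock: 3.7
tool_pos: [0.6349, -0.1831, 0.0433]
orientation: [-1.757, -2.604, -0.002]
force: [-3.8, 1.8, 14.0]
opening: 0.0003
```

```bash
python3 go.py 0.004 0.041
```

```text
t 3.7 pos [ 0.6349 -0.1831  0.0433] rel x,y [0.     0.0029] F [-3.7941  1.8016 14.0204] open 0.0002606257406221491
delta [ 0.0011 -0.      0.0023] rot [ 0.0008 -0.0008 -0.0002] u in tool [ 1.     -0.0002  0.0008]
```

Bottomed at 43.3 mm with 14 N, as expected. Now I push along +x tool (station +y), holding the press.

Call:
apply_moves(deltas=[{"rot": [0,0,0],"delta_pos": [0.004,0,0.003],"gripper": 0},{"rot": [0,0,0],"delta_pos": [0.008,0,0.003],"gripper": 0},{"rot": [0,0,0],"delta_pos": [0.012,0,0.003],"gripper": 0},{"rot": [0,0,0],"delta_pos": [0.017,0,0.003],"gripper": 0},{"rot": [0,0,0],"delta_pos": [0.022,0,0.003],"gripper": 0}])

```text
clock: 4.2
tool_pos: [0.6282, -0.1669, 0.0433]
orientation: [1.755, 2.596, -0.002]
force: [-2.3, -2.7, 11.2]
opening: 0.0007
```

```bash
python3 go.py 0.116 0.040
```

```text
t 4.2 pos [ 0.6282 -0.1669  0.0433] rel x,y [-0.0002  0.0205] F [-2.2917 -2.7358 11.1531] open 0.0007142043168142598
delta [ 0.0956 -0.0001  0.0027] rot [ 0.0034  0.0068 -0.0022] u in tool [ 1.     -0.0022 -0.0068]
```

Call:
apply_moves(deltas=[{"rot": [0,0.004,-0.001],"delta_pos": [0.005,0,0.003],"gripper": 0},{"rot": [0.002,0.007,-0.002],"delta_pos": [0.011,0,0.003],"gripper": 0},{"rot": [0.002,0.007,-0.002],"delta_pos": [0.017,0,0.003],"gripper": 0},{"rot": [0.002,0.007,-0.002],"delta_pos": [0.023,0,0.003],"gripper": 0},{"rot": [0.002,0.007,-0.002],"delta_pos": [0.029,0,0.003],"gripper": 0}])

```text
clock: 4.7
tool_pos: [0.6188, -0.1444, 0.0433]
orientation: [1.755, 2.596, -0.001]
force: [-2.1, -3.3, 13.5]
opening: 0.0003
```

```bash
python3 go.py 0.116 0.040
```

```text
t 4.7 pos [ 0.6188 -0.1444  0.0433] rel x,y [-0.0004  0.0449] F [-2.1007 -3.345  13.5022] open 0.0003469143789422574
delta [0.0712 0.0002 0.0027] rot [ 0.0038  0.0074 -0.0022] u in tool [ 1.     -0.0022 -0.0074]
```

Call:
apply_moves(deltas=[{"rot": [0,0.004,-0.001],"delta_pos": [0.007,0,0.003],"gripper": 0},{"rot": [0.003,0.007,-0.002],"delta_pos": [0.014,0,0.003],"gripper": 0},{"rot": [0.003,0.007,-0.002],"delta_pos": [0.021,0,0.003],"gripper": 0},{"rot": [0.003,0.007,-0.002],"delta_pos": [0.028,0,0.003],"gripper": 0},{"rot": [0.003,0.007,-0.002],"delta_pos": [0.035,0,0.003],"gripper": 0}])

```text
clock: 5.2
tool_pos: [0.6072, -0.1163, 0.0432]
orientation: [1.756, 2.596, -0.003]
force: [-4.0, -3.2, 14.9]
opening: 0.0005
```

```bash
python3 go.py 0.116 0.040
```

```text
t 5.2 pos [ 0.6072 -0.1163  0.0432] rel x,y [-0.0007  0.0753] F [-4.0455 -3.2158 14.8587] open 0.0005387359928823109
delta [0.0408 0.0006 0.0029] rot [ 0.0032  0.0076 -0.0026] u in tool [ 1.     -0.0026 -0.0076]
```

Call:
apply_moves(deltas=[{"rot": [0,0.004,-0.001],"delta_pos": [0.006,0,0.003],"gripper": 0},{"rot": [0.003,0.007,-0.002],"delta_pos": [0.011,0,0.003],"gripper": 0},{"rot": [0.003,0.007,-0.002],"delta_pos": [0.016,0.0005,0.003],"gripper": 0},{"rot": [0.003,0.007,-0.002],"delta_pos": [0.021,0.0005,0.003],"gripper": 0},{"rot": [0.003,0.007,-0.002],"delta_pos": [0.026,0.0005,0.003],"gripper": 0}])

```text
clock: 5.7
tool_pos: [0.5989, -0.0965, 0.0432]
orientation: [1.757, 2.596, -0.004]
force: [-4.7, -3.8, 15.5]
opening: 0.0003
```

```bash
python3 go.py 0.116 0.040
```

```text
t 5.7 pos [ 0.5989 -0.0965  0.0432] rel x,y [-0.0009  0.0967] F [-4.6694 -3.8017 15.5442] open 0.00026930199557636197
delta [0.0193 0.0009 0.0031] rot [ 0.0018  0.0072 -0.0032] u in tool [ 1.     -0.0032 -0.0072]
```

Call:
apply_moves(deltas=[{"rot": [0,0.004,-0.002],"delta_pos": [0.006,0,0.003],"gripper": 0},{"rot": [0,0.007,-0.003],"delta_pos": [0.01,0.0005,0.003],"gripper": 0},{"rot": [0,0.007,-0.003],"delta_pos": [0.014,0.0009,0.003],"gripper": 0},{"rot": [0,0.007,-0.003],"delta_pos": [0.018,0.0009,0.003],"gripper": 0},{"rot": [0,0.007,-0.003],"delta_pos": [0.022,0.0009,0.003],"gripper": 0}])

```text
clock: 6.2
tool_pos: [0.5957, -0.0827, 0.0433]
orientation: [1.753, 2.588, -0.0]
force: [1.3, -7.1, 8.9]
opening: 0.0005
```

```bash
python3 go.py 0.116 0.040
```

```text
t 6.2 pos [ 0.5957 -0.0827  0.0433] rel x,y [0.0013 0.1107] F [ 1.3259 -7.1266  8.9061] open 0.0005254351312754739
delta [ 0.0054 -0.0013  0.0032] rot [ 0.0088  0.0132 -0.0041] u in tool [ 0.9999 -0.004  -0.0132]
```

The force along travel is rising (7 N), and the press is still holding at 43.3 mm. I push a little more to confirm the stop.

Call:
apply_moves(deltas=[{"rot": [0,0.004,0],"delta_pos": [0.004,0,0.004],"gripper": 0},{"rot": [0,0.008,0],"delta_pos": [0.007,0,0.004],"gripper": 0},{"rot": [0,0.01,0],"delta_pos": [0.01,0,0.004],"gripper": 0},{"rot": [0,0.01,0],"delta_pos": [0.012,0,0.004],"gripper": 0},{"rot": [0,0.01,0],"delta_pos": [0.012,0,0.004],"gripper": 0}])

```text
clock: 6.7
tool_pos: [0.5957, -0.0805, 0.0432]
orientation: [1.754, 2.577, 0.004]
force: [-0.6, -9.1, 13.6]
opening: 0.0002
```

Run:
```python
from go import report
from cell import bot
import cv2,numpy as np
report(.116,.04)
a=bot.snapshot("top")["color"][155:260,205:345,::-1]; b=bot.snapshot("side")["color"][165:270,230:370,::-1]
cv2.imwrite("pics/c2.png",np.vstack([cv2.resize(i,(400,300),interpolation=cv2.INTER_CUBIC) for i in(a,b)]))
```

```text
t 6.7 pos [ 0.5957 -0.0805  0.0432] rel x,y [0.0021 0.1127] F [-0.6347 -9.1174 13.5717] open 0.00021484404602196386
delta [ 0.0033 -0.0022  0.0031] rot [ 0.0157  0.0186 -0.0087] u in tool [ 0.9998 -0.0085 -0.0187]
```

View pics/c2.png

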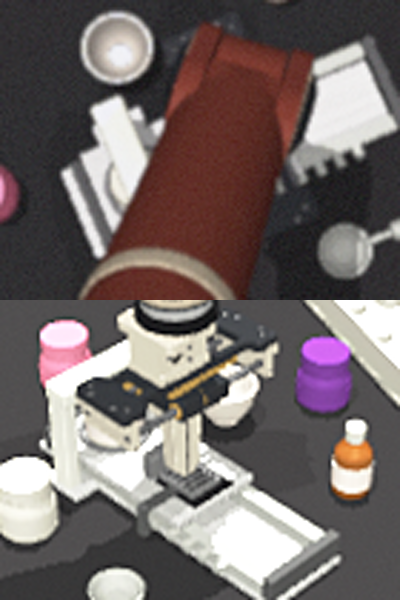

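The side view shows the carriage moved up with the jar under the arch, fingertips on the pad at the thumb stop and the pad's rear corner at crop (195,503). The next step is to compute the travel from the pad's rear corner.

Run:
```python
from h import *
from go import u,x
k=.35
p0=plane("side",(230+375/4-.4,165+340/4-.4),.049)
p1=plane("side",(230+195*k-.3,165+203*k-.3),.043)
# pawl arm lower knob in crops c1/c2 (same scale), ~z .03
q0=plane("side",(230+225*k,165+263*k),.03);q1=plane("side",(230+145*k,165+217*k),.03)
for a,b in((p0,p1),(q0,q1)):
    d=(b-a)[:2];print(d,d@u,d@x)
```

```text
[-0.0372  0.0799] 0.08805013268964092 -0.004515072040339836
[-0.0451  0.0843] 0.09507965944791173 -0.01025007932575827
```

Call:
apply_moves(deltas=[{"rot": [0,0,0],"delta_pos": [0.008,0,0.004],"gripper": 0},{"rot": [0,0.008,0],"delta_pos": [0.014,0,0.004],"gripper": 0},{"rot": [0,0.01,0],"delta_pos": [0.018,0,0.004],"gripper": 0},{"rot": [0,0.01,0],"delta_pos": [0.02,0,0.004],"gripper": 0},{"rot": [0,0.01,0],"delta_pos": [0.02,0,0.004],"gripper": 0}])

```text
clock: 7.3
tool_pos: [0.5954, -0.0774, 0.0433]
orientation: [1.754, 2.555, 0.003]
force: [3.2, -16.7, 8.9]
opening: 0.0003
```

```bash
python3 go.py 0.11 0.041
```

```text
t 7.3 pos [ 0.5954 -0.0774  0.0433] rel x,y [0.003  0.1157] F [  3.2109 -16.7196   8.8586] open 0.0002677292218961217
delta [-0.0057 -0.003   0.0024] rot [ 0.0257  0.0343 -0.0164] u in tool [ 0.9993 -0.016  -0.0345]
```

The fingers are at 115.7 mm (116.5 expected against the thumb stop at full travel) with 17 N pushing and no more motion, so this is the end stop. I let the button up with a slight forward bias so the carriage isn't dragged back.

Call:
apply_moves(deltas=[{"rot": [0,0,0],"delta_pos": [0.005,0,0.0],"gripper": 0},{"rot": [0,0,0],"delta_pos": [0.003,0,-0.003],"gripper": 0},{"rot": [0,0,0],"delta_pos": [0.002,0,-0.006],"gripper": 0},{"rot": [0,0,0],"delta_pos": [0.001,0,-0.009],"gripper": 0},{"rot": [0,0,0],"delta_pos": [-0.002,0,-0.011],"gripper": 0}])

```text
clock: 7.8
tool_pos: [0.5953, -0.0777, 0.0538]
orientation: [1.754, 2.558, 0.004]
force: [-0.3, 0.2, -0.3]
opening: 0.0004
```

```bash
python3 go.py 0.11 0.11
```

```text
t 7.8 pos [ 0.5953 -0.0777  0.0538] rel x,y [0.0028 0.1155] F [-0.288   0.1655 -0.2687] open 0.0004295978239672187
delta [-0.0073 -0.0013 -0.0561] rot [ 0.0248  0.0322 -0.0152] u in tool [ 0.9994 -0.0148 -0.0324]
```

Call:
apply_moves(deltas=[{"rot": [0,0,0],"delta_pos": [-0.004,0,-0.004],"gripper": 0},{"rot": [0,0,0],"delta_pos": [-0.007,0,-0.02],"gripper": 0},{"rot": [0,0,0],"delta_pos": [-0.01,0,-0.05],"gripper": 0},{"rot": [0,0,0],"delta_pos": [-0.015,0,-0.09],"gripper": 0},{"rot": [0,0,0],"delta_pos": [-0.02,0,-0.13],"gripper": 0}])

```text
clock: 8.3
tool_pos: [0.5971, -0.0915, 0.1849]
orientation: [1.753, 2.563, 0.005]
force: [0.4, 0.2, 0.0]
opening: 0.0001
```

Call:
apply_moves(deltas=[{"rot": [0,0,0],"delta_pos": [-0.03,0,-0.03],"gripper": 0},{"rot": [0,0,0],"delta_pos": [-0.07,0,-0.05],"gripper": 0},{"rot": [0,0,0],"delta_pos": [-0.11,0,-0.07],"gripper": 0},{"rot": [0,0,0],"delta_pos": [-0.14,0,-0.08],"gripper": 0},{"rot": [0,0,0],"delta_pos": [-0.14,0,-0.08],"gripper": 0}])

```text
clock: 8.8
tool_pos: [0.6453, -0.2254, 0.2701]
orientation: [1.758, 2.555, 0.002]
force: [-1.4, -0.8, 0.0]
opening: 0.0004
```

Run:
```python
from go import report
from cell import bot
import cv2,numpy as np
a=bot.snapshot("top")["color"][105:280,175:435,::-1]; b=bot.snapshot("side")["color"][165:270,230:370,::-1]
cv2.imwrite("pics/c3.png",np.vstack([cv2.resize(a,(446,300),interpolation=cv2.INTER_CUBIC),cv2.copyMakeBorder(cv2.resize(b,(400,300),interpolation=cv2.INTER_CUBIC),0,0,0,46,0)]))
report(.1,.2)
```

```text
t 8.9 pos [ 0.6449 -0.2191  0.268 ] rel x,y [-0.0042 -0.0342] F [ 0.1523  0.5121 -0.7264] open 0.000697664491385397
delta [0.1359 0.001  0.0646] rot [ 0.0226  0.0251 -0.0125] u in tool [ 0.9996 -0.0122 -0.0253]
```

View pics/c3.png

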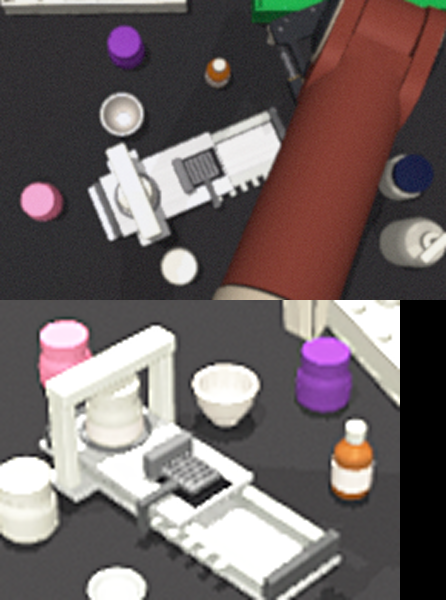

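The jar stands in its nest under the arch and the carriage's front edge reaches the far stop block. The button pad is at top-crop (202,168), free of the fingers, and the bystanders are in place. One numeric check of travel and button height follows.

Run:
```python
from h import *
from go import u,x,B
k=175/300
t=(175+202.5*k-.2,105+168*k-.2); s=(230+190*.35-.3,165+174*.35-.3)
P,e=tri(t,s);print(P,e)
for p in(P,plane("top",t,.049),plane("side",s,.049)):
    d=p[:2]-B;print(d@u,d@x)
```

```text
[ 0.5987 -0.0931  0.0458] 0.00021859946646575595
0.09991885365427101 0.00012766966720257952
0.10022278365298641 -0.0002895033446023241
0.09699544923584176 -0.0024746409684042333
```

Travel measures 99.9 mm. The button height of 45.8 mm is ambiguous between up (49) and down (43), so I compare close-ups with the start picture.

Run:
```python
from cell import bot
import cv2,numpy as np
a=cv2.imread("pics/side0.png")[220:265,295:350]; b=bot.snapshot("side")["color"][205:250,270:325,::-1]
cv2.imwrite("pics/c4.png",np.hstack([cv2.resize(i,None,fx=7,fy=7,interpolation=cv2.INTER_CUBIC) for i in(a,b)]))
print(bot.observe()["clock"])
```

```text
8.95
```

View pics/c4.png

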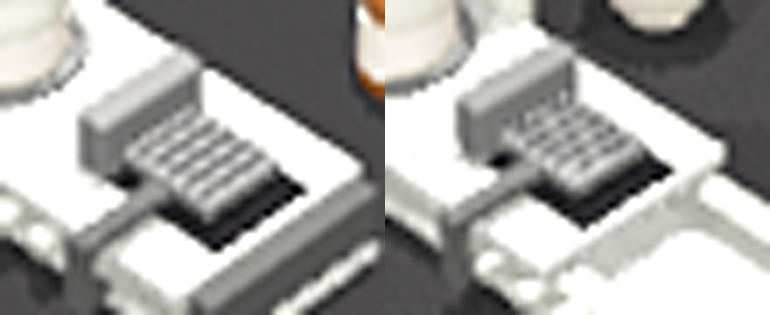

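In both close-ups the pad's lower corner stands about the same above the slot corner: 28 px at the start, 33 px now. So the button is fully up again, and I hand in.

```bash
python3 -c "
from cell import bot
print(bot.sign_off(),bot.observe()['clock'])"
```

```text
the job is handed in; nothing more can be done
the job is handed in; nothing more can be done
```

The carriage is at its end stop with the jar under the arch. The lock button is back up, and the job was handed in at about 9 s of the 38 s allowed.

I pressed the button to its stop with shut fingertips (43 mm, about 9–16 N). I kept it down while pushing the carriage to the end stop, where the push reached 17 N. Then I lifted straight off, backed away and signed off with the arm clear.

**Last checks:**
- **Travel:** 99.9 mm from the two views together. The side view alone gave 97 mm.
- **Jar:** it is upright in its nest under the arch, and the things around the station look unmoved.
- **Button:** triangulation put its height at 45.8 mm, which could be up (49) or down (43). A close-up against the start picture shows it up. I did not nudge the carriage to test the lock.

**Measurements that disagreed:**
- My first thumb-stop height came out at 50 mm instead of 63, so I didn't use it.
- Rough travel readings taken during the push were 88 and 95 mm. I went by the force and finger position instead, and the final view confirmed them.

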